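# Find the rocking corner of a levelling plate and press its shim flat

### The job

One foot under the levelling plate has gone soft, so one corner of the plate rocks. With the closed fingertips press down on the plate's corners in turn until you find the one that gives, then press the slanting shim tab in front of that corner down flat. Leave the other three tabs standing, and only push: do not lift or shift the plate or disturb the things around it.

Things in the scene. Friction and masses are not known exactly. Their poses are not given: they have to be found in the camera images.
- plate: loose aluminium levelling plate, 0.9 kg, 10 mm thick, bubble level in the middle; body 156 (x) by 100 mm (y) plus two cross bars 36 by 214 mm, centred 60 mm before and behind the middle, whose four ends are the corners. Origin: centre of the underside, 30 mm above the bench; x to the rear, y left. Rests on four feet; the rocking corner gives 5 mm under 2 to 5 N, stops, and springs back; sound ones stay put
- base: grey base slab under it all, fixed to the bench, 6 mm thick, 255 mm (x) by 250 mm (y), its middle 27 mm in front (-x) of the origin. Origin: bench level, midway between the four feet, which stand 60 mm before or behind it and 85 mm left or right; x to the rear (away from the robot), y left, same yaw as the plate
- corner_1 (a point): where to press the corner over foot 1: straight above the foot's middle, at the height of the plate's top when level (40 mm above the bench). Belongs to the foot and does not move with the plate. Which number stands at which corner varies; any of the four may be the soft one, and all look alike
- tongue_1 (a point): where to press the tab of foot 1: on top of its tongue, mid-width, 36 mm from the hinge; moves with the tab. About 36 mm above the bench at the start, 20 mm when flat; about 52 mm in front (-x of the base) of corner_1
- tab_1 (a joint): dark steel shim tab of foot 1, hinged 20 mm in front of corner_1, 18 mm above the bench; tongue 36 mm wide, 4 mm thick, reaching 55 mm from the hinge to the front (-x), slanting up. Rad: 0 standing (26 degrees up), 0.45 flat (level). Moves under about 4 N at the tongue point, stays where left; goes flat at the soft foot, jams after 0.15 at a sound one
- corner_2 (a point): where to press the corner over foot 2: straight above the foot's middle, at the height of the plate's top when level (40 mm above the bench). Belongs to the foot and does not move with the plate. Which number stands at which corner varies; any of the four may be the soft one, and all look alike
- tongue_2 (a point): where to press the tab of foot 2: on top of its tongue, mid-width, 36 mm from the hinge; moves with the tab. About 36 mm above the bench at the start, 20 mm when flat; about 52 mm in front (-x of the base) of corner_2
- tab_2 (a joint): dark steel shim tab of foot 2, hinged 20 mm in front of corner_2, 18 mm above the bench; tongue 36 mm wide, 4 mm thick, reaching 55 mm from the hinge to the front (-x), slanting up. Rad: 0 standing (26 degrees up), 0.45 flat (level). Moves under about 4 N at the tongue point, stays where left; goes flat at the soft foot, jams after 0.15 at a sound one
- corner_3 (a point): where to press the corner over foot 3: straight above the foot's middle, at the height of the plate's top when level (40 mm above the bench). Belongs to the foot and does not move with the plate. Which number stands at which corner varies; any of the four may be the soft one, and all look alike
- tongue_3 (a point): where to press the tab of foot 3: on top of its tongue, mid-width, 36 mm from the hinge; moves with the tab. About 36 mm above the bench at the start, 20 mm when flat; about 52 mm in front (-x of the base) of corner_3
- tab_3 (a joint): dark steel shim tab of foot 3, hinged 20 mm in front of corner_3, 18 mm above the bench; tongue 36 mm wide, 4 mm thick, reaching 55 mm from the hinge to the front (-x), slanting up. Rad: 0 standing (26 degrees up), 0.45 flat (level). Moves under about 4 N at the tongue point, stays where left; goes flat at the soft foot, jams after 0.15 at a sound one
- corner_4 (a point): where to press the corner over foot 4: straight above the foot's middle, at the height of the plate's top when level (40 mm above the bench). Belongs to the foot and does not move with the plate. Which number stands at which corner varies; any of the four may be the soft one, and all look alike
- tongue_4 (a point): where to press the tab of foot 4: on top of its tongue, mid-width, 36 mm from the hinge; moves with the tab. About 36 mm above the bench at the start, 20 mm when flat; about 52 mm in front (-x of the base) of corner_4
- tab_4 (a joint): dark steel shim tab of foot 4, hinged 20 mm in front of corner_4, 18 mm above the bench; tongue 36 mm wide, 4 mm thick, reaching 55 mm from the hinge to the front (-x), slanting up. Rad: 0 standing (26 degrees up), 0.45 flat (level). Moves under about 4 N at the tongue point, stays where left; goes flat at the soft foot, jams after 0.15 at a sound one
- vial: loose small screw vial, 22 mm wide, 48 mm tall, standing on the base slab between the two front tongues; leave it. Origin: centre of its underside
- small_bottle: loose small bottle, 42 mm wide, 78 mm tall, to the left; leave it. Origin: centre of its underside
- beaker: loose glass beaker, 73 mm wide, 94 mm tall, to the left; leave it. Origin: centre of its underside

How it is judged:
By the outcome, as a careful person would: the job done as asked, in the order asked, and still so for the second after the job is handed in, with the robot touching nothing.
It also fails if it takes over 40 s, if anything falls off the work surface, if the arm or the gripper's body presses on something with over 40 N, if the wrist force passes 120 N, or if a joint passes its speed limit or range.

### The arm

A 7-joint arm with a two-finger parallel gripper is mounted at the origin on the work surface; the furniture and walls round the work are solid. World frame = base frame: x ahead of the robot, y to its left, z up, the work surface at z = 0. Lengths are in m, angles in rad, forces in N, time in s.
With the tool pointing down it reaches from about 0.425 to 0.95 m from the base axis. Payload 16.7 kg.
Tool frame: the origin (TCP) lies at the very end of the fingers, on their centre line; the grasp point (between the pads) lies 19 mm behind it; x points along the fingers, y is the direction in which the jaws open and shut, and the axes are right-handed (so a half turn about x gives the same grasp; the last joint's range is limited). The gripper opens to 94 mm and grips with 3 to 60 N. Pads are 16 mm wide; open, the fingers measure 119 mm over their backs; the gripper's body (75 mm by 177 mm) begins 78 mm behind the grasp point.
Start: joints at [-1.44, 0.426, 0.074, 1.606, -0.034, 1.111, -0.067], TCP at [0.187, 0.649, 0.205] pointing down, gripper open.
Joint ranges: [-2.85, 2.85], [-0.5, 2.14], [-1.23, 1.37], [0.21, 2.46], [-1.02, 4.16], [0.16, 2.05], [-2.73, 2.73]. Speed limits (rad/s): [1.89, 1.89, 2.39, 2.39, 3.01, 3.01, 3.01].

### API

Orientations are given as a unit quaternion [w, x, y, z].
In Python, from rig import observe, read_camera, finish_job gives the robot as it stands.
- The arm moves only by the shell command python3 -m handwheel 'ROWS'. ROWS is JSON, a list of rows, each an object with "jaw": the finger opening in cm, from 0 to 9.4; "offset": the shift along the tool's x, y, z in cm, a list of three; "spin": the turn about the tool's x in rad. A call has 1 to 5 rows; each row shifts and turns the commanded pose from where the row before left it, along the tool's axes as they then stand; what a row does not reach is not made up. A row lasts 1/8 s, in which the tool goes at most 62.5 mm and 10.7 degrees, less where a joint would pass 70% of its speed; a pose out of reach is approached as far as the arm can. A call with a gripper value outside its range is refused whole. The fingers move at their own pace and stop on an object; the grip force is fixed at half the most. Time passes only in rows, so rows that do not move let the fingers close. It gives the time, the measured TCP pose, the force and the opening at its end, in the units of the state.
- observe(): the state, without advancing time (a new reading comes with each control period).
- read_camera(name): name is "scene" or "top" or "wrist"; returns a dict with "pixels" (384x512x3 uint8, red, green, blue), "intrinsics" (3x3 intrinsics, pixels), "R" (3x3) and "t" (3): a world point X has camera coordinates R X + t. Camera axes: x right, y down, z forward; pixel columns grow to the right and rows downward; lengths in m; the calibration is good to about 2 mm. The wrist camera is an equidistant fisheye: a pixel r from the principal point sees the ray r / f radians off the axis. A picture is of the moment at which its call begins. There is no depth.
- finish_job(): hands the job in, once; it reports no verdict.
The state is a dict: "time_s": time; "q": joint angles; "joint_velocities": joint speeds; "tau": joint torques, N m; "position": TCP position; "ee_rot": TCP orientation; "force": force on the tool from outside, world axes, zero at the start; "torque": the same for the moment, N m; "grip_width": finger opening in m.
Only numpy, scipy, OpenCV 4.12 (cv2) and the standard library are available. Lean on these libraries where they do the work, as an engineer would, in place of code of your own. Each camera call takes 0.05 s, during which the arm holds its last target.

## Working session

There is one attempt and no reset: what is moved stays moved. The work goes in short steps, Python scripts to look and compute and a shell command to move; the robot and the scene stay as the last step left them, time stands still between calls to the robot, and variables do not carry over. Pictures are saved under pics/ and viewed, and the job is handed in when it is done.

```bash
mkdir -p pics; ls; python3 - <<'E'
from rig import observe, read_camera
import cv2
s=observe()
for k,v in s.items(): print(k,v)
for n in ["scene","top"]:
    c=read_camera(n); cv2.imwrite(f"pics/{n}0.png",c["pixels"][:,:,::-1]); print(n,c["intrinsics"],c["R"],c["t"])
E
```

```text
pics
time_s 0.0
q [-1.4395334   0.42674317  0.07383906  1.60659515 -0.03409799  1.11077367
 -0.06708304]
joint_velocities [ 5.35187578e-04  1.44695133e-04 -2.16957323e-03  2.38060357e-05
  3.86059614e-04  8.62327462e-04  1.20494019e-03]
tau [-1.38211646e-03 -9.35836315e+01  3.66609983e+00 -4.54190898e+01
 -4.89757047e-02  2.05564901e-02  1.31490956e-04]
position [0.1869394  0.64815437 0.20477304]
ee_rot [ 0.70012018  0.09849534  0.70018079 -0.09938444]
force [-0.20093623  0.03621492  0.34331292]
torque [-0.02241023 -0.05168546  0.01077767]
grip_width 0.09382952679397506
scene [[441.41355377   0.         254.99760871]
 [  0.         441.41355377 185.50136856]
 [  0.           0.           1.        ]] [[ 0.624798   -0.78073348  0.00909401]
 [-0.39490051 -0.32603206 -0.85892764]
 [ 0.6735585   0.53306504 -0.51201623]] [-0.31540175  0.28897824  0.5394323 ]
top [[346.49009687   0.         257.13756501]
 [  0.         346.49009687 187.16080409]
 [  0.           0.           1.        ]] [[-1.28347621e-02 -9.99917454e-01  5.95803174e-04]
 [-9.93689513e-01  1.26884161e-02 -1.11445754e-01]
 [ 1.11428995e-01 -2.02242311e-03 -9.93770340e-01]] [0.08681224 0.557137   0.86037511]
```

View pics/scene0.png

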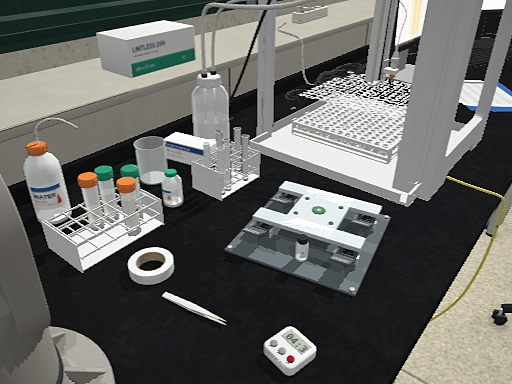

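View pics/top0.png

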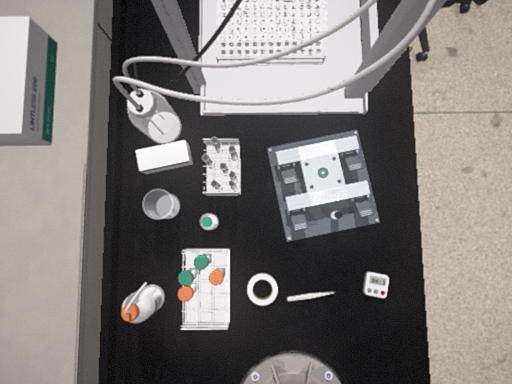

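The scene picture shows the plate (white H on a grey slab) near (315,215) with the vial at (302,250). In the top picture, the slab corners are roughly (269,149), (357,131), (378,221) and (289,240), with the plate's bubble at (323,172). The arm is out of both views. Next I'll zoom in and measure.

```bash
cat > h.py <<'E'
import numpy as np, cv2
from rig import observe, read_camera
def ray(c,u,v):
    K=np.array(c["intrinsics"]);R=np.array(c["R"]);t=np.array(c["t"])
    d=R.T@np.linalg.solve(K,[u,v,1.]);return -R.T@t,d
def onplane(c,u,v,z):
    o,d=ray(c,u,v);return o+d*(z-o[2])/d[2]
def proj(c,X):
    p=np.array(c["R"])@np.array(X)+np.array(c["t"]);p=np.array(c["intrinsics"])@p;return p[:2]/p[2]
E
python3 - <<'E'
from h import *
c=read_camera("top");im=c["pixels"][:,:,::-1].copy()
z=cv2.resize(im[120:250,255:390],None,fx=4.4,fy=4.4,interpolation=cv2.INTER_CUBIC);cv2.imwrite("pics/topz.png",z)
hsv=cv2.cvtColor(im,cv2.COLOR_BGR2HSV);g=cv2.cvtColor(im,cv2.COLOR_BGR2GRAY)
m=np.zeros_like(g);m[120:250,255:390]=255
for th in (45,150,):
    b=((g>th)&(m>0)).astype(np.uint8)
    cs,_=cv2.findContours(b,cv2.RETR_EXTERNAL,cv2.CHAIN_APPROX_NONE)
    k=max(cs,key=cv2.contourArea);r=cv2.minAreaRect(k);zz=.006 if th<100 else .04
    P=np.array([onplane(c,*p,zz) for p in cv2.boxPoints(r)])
    print(th,cv2.contourArea(k),r,P.round(4).tolist(),P.mean(0),np.linalg.norm(np.diff(P,axis=0),axis=1))
b=((hsv[...,0]>60)&(hsv[...,0]<90)&(hsv[...,1]>80)&(m>0))
v,u=np.nonzero(b);print(len(u),u.mean(),v.mean(),onplane(c,u.mean(),v.mean(),.042))
E
```

```text
45 11683.5 ((318.0, 180.5), (125.99998474121094, 120.99998474121094), 0.0) [[0.4202, 0.087, 0.006], [0.7439, 0.0831, 0.006], [0.7396, -0.2578, 0.006], [0.416, -0.2407, 0.006]] [ 0.57990615 -0.08211298  0.006     ] [0.32367326 0.34085988 0.32400196]
150 3495.5 ((322.51922607421875, 173.09616088867188), (62.757164001464844, 84.91828918457031), 78.69007110595703) [[0.6513, 0.0331, 0.04], [0.6925, -0.1835, 0.04], [0.5321, -0.2075, 0.04], [0.4926, 0.005, 0.04]] [ 0.59213865 -0.08824362  0.04      ] [0.22053521 0.16219365 0.2161493 ]
31 322.5806451612903 171.96774193548387 [ 0.59389369 -0.08794467  0.042     ]
```

View pics/topz.png

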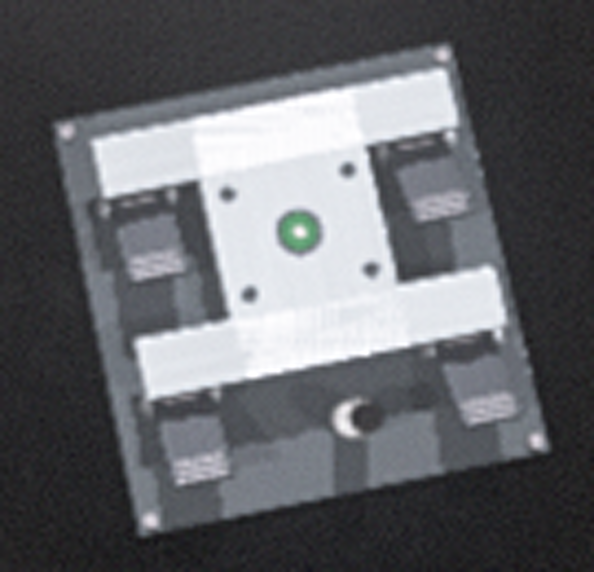

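```bash
python3 - <<'E'
from h import *
from scipy.spatial.transform import Rotation as Ro
c=read_camera("top");s=observe()
w,x,y,z=s["ee_rot"];print("toolaxes cols\n",Ro.from_quat([x,y,z,w]).as_matrix().round(3))
f=lambda p,h:onplane(c,p[0]/4.4+255-.39,p[1]/4.4+120-.39,h)
S=np.array([f(p,.006) for p in [(66,131),(443,54),(537,441),(152,521)]]);print(S.round(4),S.mean(0))
print(np.linalg.norm(S-np.roll(S,-1,0),axis=1))
q=np.array([(94,142),(447,69),(504,322),(148,399)]);P=np.array([f(p,.04) for p in q]);print(P.round(4),P.mean(0),np.linalg.norm(P-np.roll(P,-1,0),axis=1))
g=f((299,232),.042);print("bubble",g)
for A in (S,P):
    d=(A[1]-A[0]+A[2]-A[3]); print("yaw",np.degrees(np.arctan2(d[0],-d[1])))
    d=(A[0]-A[3]+A[1]-A[2]); print("yaw",np.degrees(np.arctan2(d[1],d[0])))
for n,p in dict(rackR=(241,140),rackR2=(240,190),gantry=(201,113),gantryR=(366,112)).items(): print(n,onplane(c,*p,.1),onplane(c,*p,.02))
sc=read_camera("scene");cv2.imwrite("pics/scz.png",cv2.resize(sc["pixels"][160:310,210:410,::-1],None,fx=4,fy=4,interpolation=cv2.INTER_CUBIC))
cv2.imwrite("pics/wr.png",read_camera("wrist")["pixels"][:,:,::-1])
E
```

```text
toolaxes cols
 [[-0.     0.277  0.961]
 [-0.001  0.961 -0.277]
 [-1.    -0.001  0.   ]]
[[ 0.6624  0.0449  0.006 ]
 [ 0.7075 -0.1868  0.006 ]
 [ 0.4709 -0.2322  0.006 ]
 [ 0.4267 -0.002   0.006 ]] [ 0.56689803 -0.09402275  0.006     ]
[0.23601661 0.24091834 0.23442172 0.24029448]
[[ 0.648   0.03    0.04  ]
 [ 0.6892 -0.1787  0.04  ]
 [ 0.5392 -0.205   0.04  ]
 [ 0.4974  0.0018  0.04  ]] [ 0.59343077 -0.08796905  0.04      ] [0.21270113 0.15227586 0.21094318 0.15330351]
bubble [ 0.59294021 -0.08787121  0.042     ]
yaw 10.939727725366717
yaw 11.068926515720676
yaw 11.286388654097896
yaw 10.263308770905384
rackR [0.66531617 0.11722711 0.1       ] [0.6855304  0.12072761 0.02      ]
rackR2 [0.54422534 0.12052344 0.1       ] [0.55258324 0.12434669 0.02      ]
gantry [0.73362027 0.21394317 0.1       ] [0.76052234 0.2269134  0.02      ]
gantryR [ 0.7310576  -0.18733472  0.1       ] [ 0.75770875 -0.21365471  0.02      ]
```

View pics/scz.png

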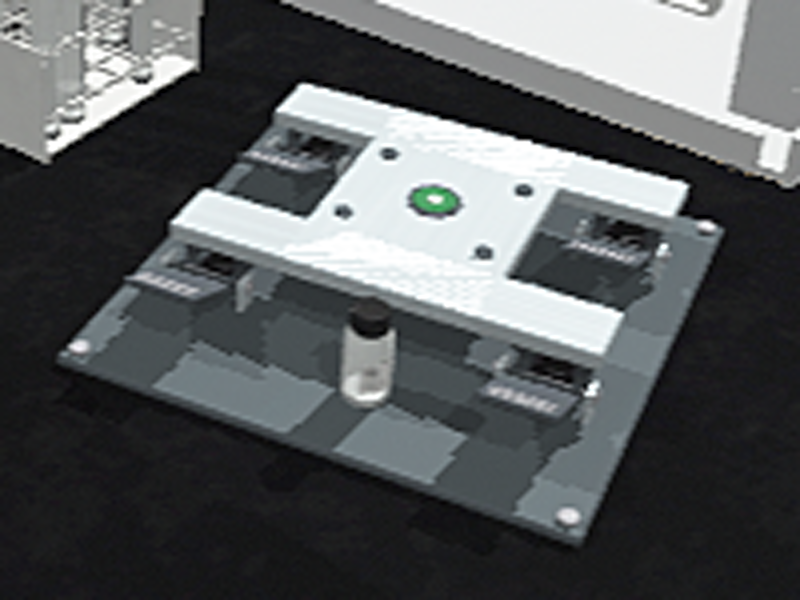

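View pics/wr.png

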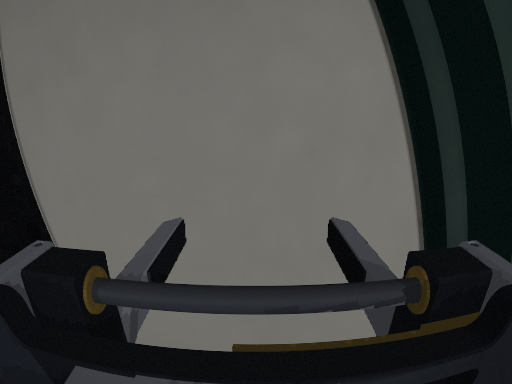

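The plate origin is near (0.5934, -0.0885) with yaw 11.0°. The slab screws and the plate outline agree to within 1 mm, and the sizes match. In the zoomed scene picture the vial stands between the front tabs, and all four tabs are standing. The wrist picture shows only the bench and a wall. I'll lift, close the jaws and align with the plate.

```bash
python3 -m handwheel '[{"jaw":0,"offset":[-4,0,0],"spin":-0.158},{"jaw":0,"offset":[-4,0,0],"spin":-0.158},{"jaw":0,"offset":[-4,0,0],"spin":-0.158},{"jaw":0,"offset":[0,0,4],"spin":0}]'; python3 -c "
from h import *
from scipy.spatial.transform import Rotation as Ro
s=observe();w,x,y,z=s['ee_rot'];print(Ro.from_quat([x,y,z,w]).as_matrix().round(3),s['q'])"
```

```text
time_s: 0.8
position: [0.2241, 0.658, 0.3297]
ee_rot: [0.704, -0.069, 0.703, 0.073]
force: [-0.0, 0.5, -0.9]
grip_width: 0.0571
[[-0.    -0.199  0.98 ]
 [ 0.006  0.98   0.199]
 [-1.     0.006  0.001]] [-1.33864181  0.38343177  0.00615302  1.39791683 -0.00394498  1.35452566
  0.43884349]
```

```bash
python3 -m handwheel '[{"jaw":0,"offset":[0,-5,3],"spin":0},{"jaw":0,"offset":[0,-5,3],"spin":0},{"jaw":0,"offset":[0,-5,3],"spin":0},{"jaw":0,"offset":[0,-5,3],"spin":0},{"jaw":0,"offset":[0,-5,2],"spin":0}]' && python3 -m handwheel '[{"jaw":0,"offset":[0,-5,1],"spin":0},{"jaw":0,"offset":[0,-5,1],"spin":0},{"jaw":0,"offset":[0,-5,0],"spin":0},{"jaw":0,"offset":[0,-5,0],"spin":0},{"jaw":0,"offset":[0,-5,0],"spin":0}]'; cat >> h.py <<'E'
from scipy.spatial.transform import Rotation as Ro
O=np.array([.5934,-.0885]);YAW=np.radians(11.0)
EX=np.array([np.cos(YAW),np.sin(YAW)]);EY=np.array([-EX[1],EX[0]])
def go(bx,by,z):
    s=observe();w,x,y,zq=s["ee_rot"];R=Ro.from_quat([x,y,zq,w]).as_matrix()
    T=np.r_[O+bx*EX+by*EY,z];p=np.array(s["position"])
    print("target",T.round(4),"offset cm",(R.T@(T-p)*100).round(2),"yaw err",np.degrees(np.arctan2(R[1,1],R[0,1])-YAW)-90,"x-axis",R[:,0].round(4),"F",s["force"].round(1),"w",s["grip_width"])
E
python3 -c "
from h import *
go(-.06,.085,.06)"
```

```text
time_s: 1.42
position: [0.4131, 0.4359, 0.3255]
ee_rot: [0.704, -0.068, 0.704, 0.068]
force: [0.5, 0.8, -1.2]
grip_width: 0.0075
time_s: 2.05
position: [0.4794, 0.1945, 0.3256]
ee_rot: [0.704, -0.068, 0.704, 0.068]
force: [1.0, 0.1, -0.3]
grip_width: 0.0004
target [ 0.5183 -0.0165  0.06  ] offset cm [ 26.55 -21.46  -0.24] yaw err 0.058899999687682225 x-axis [ 2.e-04  2.e-04 -1.e+00] F [ 1.   0.1 -0.3] w 0.0004125212378317904
```

```bash
python3 -m handwheel '[{"jaw":0,"offset":[0,-5,0],"spin":0},{"jaw":0,"offset":[2,-5,0],"spin":0},{"jaw":0,"offset":[4,-5,-0.2],"spin":0},{"jaw":0,"offset":[5,-5,0],"spin":0},{"jaw":0,"offset":[5,-1,0],"spin":0}]' && python3 -m handwheel '[{"jaw":0,"offset":[5,0,0],"spin":0},{"jaw":0,"offset":[3,0,0],"spin":0},{"jaw":0,"offset":[0,0,0],"spin":0},{"jaw":0,"offset":[0,0,0],"spin":0}]'; 
python3 -c "
from h import *
go(-.06,.085,.04)
cv2.imwrite('pics/a.png',cv2.resize(read_camera('scene')['pixels'][130:310,190:430,::-1],None,fx=3,fy=3))
cv2.imwrite('pics/b.png',read_camera('wrist')['pixels'][:,:,::-1])"
```

```text
time_s: 2.68
position: [0.5169, -0.0063, 0.1717]
ee_rot: [0.705, -0.067, 0.703, 0.067]
force: [1.4, 1.8, -0.2]
grip_width: 0.0004
time_s: 3.18
position: [0.5171, -0.0034, 0.0935]
ee_rot: [0.704, -0.068, 0.703, 0.068]
force: [-0.9, 0.6, -0.1]
grip_width: 0.0003
target [ 0.5183 -0.0165  0.04  ] offset cm [ 5.35 -1.31 -0.14] yaw err 0.062453515845973584 x-axis [ 1.2e-03  2.0e-04 -1.0e+00] F [-0.9  0.6 -0.1] w 0.0003006742126883907
```

View pics/a.png

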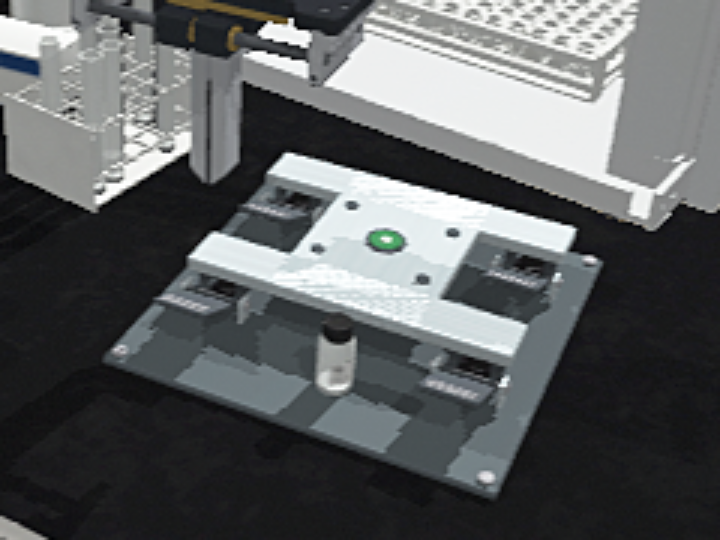

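View pics/b.png

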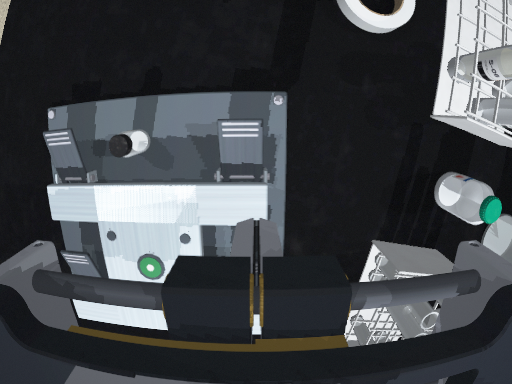

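The fingers are closed and hang about 5 cm above the plate, near the front-left corner. Nothing has been disturbed.

```bash
python3 -m handwheel '[{"jaw":0,"offset":[2,-1.3,-0.1],"spin":0},{"jaw":0,"offset":[2.4,0,0],"spin":0},{"jaw":0,"offset":[0,0,0],"spin":0},{"jaw":0,"offset":[0,0,0],"spin":0}]'; python3 -c "
from h import *
go(-.06,.085,.04)"
```

```text
time_s: 3.78
position: [0.5186, -0.0162, 0.0495]
ee_rot: [0.704, -0.068, 0.703, 0.068]
force: [0.6, 0.2, 0.1]
grip_width: 0.0006
target [ 0.5183 -0.0165  0.04  ] offset cm [ 0.95 -0.03 -0.04] yaw err 0.07139682033438532 x-axis [ 1.3e-03  3.0e-04 -1.0e+00] F [0.6 0.2 0.1] w 0.0006264468044110201
```

Now I'll press the front-left corner in small steps.

```bash
for i in 1 ; do python3 -m handwheel '[{"jaw":0,"offset":[0.7,0,0],"spin":0},{"jaw":0,"offset":[0,0,0],"spin":0}]'; python3 -m handwheel '[{"jaw":0,"offset":[0.2,0,0],"spin":0},{"jaw":0,"offset":[0,0,0],"spin":0}]';  python3 -m handwheel '[{"jaw":0,"offset":[0.2,0,0],"spin":0},{"jaw":0,"offset":[0,0,0],"spin":0}]'; done
```

```text
time_s: 4.03
position: [0.5179, -0.0161, 0.0413]
ee_rot: [0.704, -0.068, 0.704, 0.068]
force: [0.5, 0.1, 0.9]
grip_width: 0.0003
time_s: 4.28
position: [0.518, -0.0162, 0.0393]
ee_rot: [0.704, -0.068, 0.704, 0.068]
force: [-0.4, 0.5, 3.2]
grip_width: 0.0003
time_s: 4.53
position: [0.5178, -0.0162, 0.0372]
ee_rot: [0.704, -0.068, 0.704, 0.068]
force: [-1.1, 2.0, 5.1]
grip_width: 0.0006
```

```bash
python3 -m handwheel '[{"jaw":0,"offset":[0.2,0,0],"spin":0},{"jaw":0,"offset":[0,0,0],"spin":0}]'; python3 -m handwheel '[{"jaw":0,"offset":[0.1,0,0],"spin":0},{"jaw":0,"offset":[0,0,0],"spin":0}]'; python3 -c "
from h import *
cv2.imwrite('pics/c.png',cv2.resize(read_camera('scene')['pixels'][130:310,190:430,::-1],None,fx=3,fy=3))
go(-.06,.085,.04)"
```

```text
time_s: 4.78
position: [0.5178, -0.0161, 0.0355]
ee_rot: [0.704, -0.068, 0.704, 0.068]
force: [-4.9, 2.0, 12.2]
grip_width: 0.0006
time_s: 5.03
position: [0.5179, -0.0161, 0.0351]
ee_rot: [0.704, -0.068, 0.704, 0.068]
force: [-8.7, 1.2, 27.8]
grip_width: 0.0006
target [ 0.5183 -0.0165  0.04  ] offset cm [-0.49 -0.05  0.03] yaw err 0.06355837532534281 x-axis [-0.e+00  8.e-04 -1.e+00] F [-9.1  2.5 28.4] w 0.0005037098817981219
```

View pics/c.png

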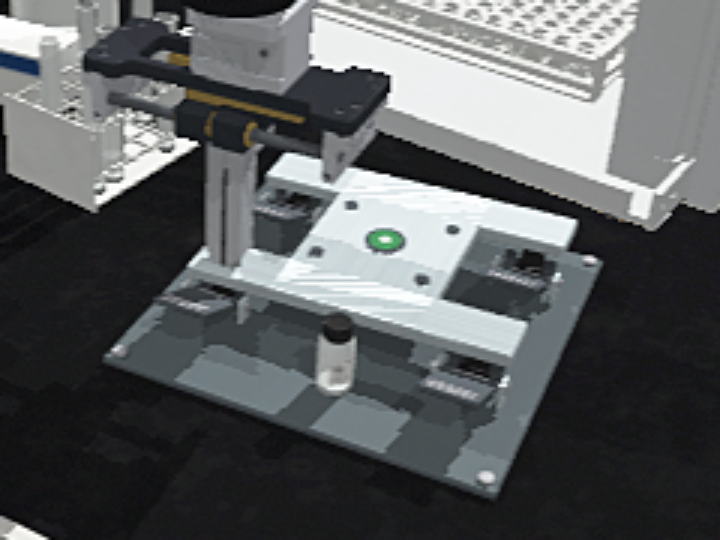

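The corner gave from z = 40 to 35 mm at about 3–5 N, then stopped hard at 28 N, so front-left is the soft one. The picture shows the tip on the front-left corner, at about (222,265), with that corner dipped. Next I'll back off and go to its tongue.

```bash
python3 -m handwheel '[{"jaw":0,"offset":[-1.5,0,0],"spin":0},{"jaw":0,"offset":[-1.5,0,0],"spin":0},{"jaw":0,"offset":[0,0,-2.7],"spin":0},{"jaw":0,"offset":[0,0,-2.7],"spin":0},{"jaw":0,"offset":[0,0,0],"spin":0}]';python3 -m handwheel '[{"jaw":0,"offset":[0,0,0],"spin":0},{"jaw":0,"offset":[0,0,0],"spin":0}]'; python3 -c "
from h import *
go(-.114,.085,.045)
cv2.imwrite('pics/d.png',read_camera('wrist')['pixels'][:,:,::-1])"
```

```text
time_s: 5.7
position: [0.4635, -0.027, 0.0648]
ee_rot: [0.704, -0.068, 0.704, 0.068]
force: [0.4, 0.2, 0.6]
grip_width: 0.0004
time_s: 5.95
position: [0.4657, -0.0265, 0.0644]
ee_rot: [0.704, -0.068, 0.704, 0.068]
force: [0.2, 0.1, 0.8]
grip_width: 0.0004
target [ 0.4653 -0.0268  0.045 ] offset cm [ 1.94 -0.02 -0.05] yaw err 0.08080229819323392 x-axis [ 6.e-04 -1.e-04 -1.e+00] F [0.2 0.1 0.8] w 0.0004178338848342105
```

View pics/d.png

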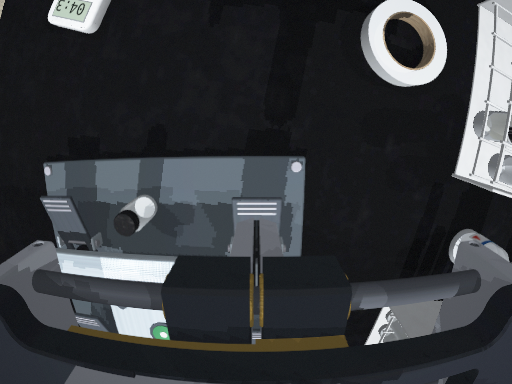

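The fingertips (256,225) are centred over the front-left tab (257,222), clear of the vial. I'll press down.

```bash
python3 -m handwheel '[{"jaw":0,"offset":[1.5,0,0],"spin":0},{"jaw":0,"offset":[0.7,0,0],"spin":0},{"jaw":0,"offset":[0.5,0,0],"spin":0},{"jaw":0,"offset":[0,0,0],"spin":0}]';python3 -m handwheel '[{"jaw":0,"offset":[0.5,0,0],"spin":0},{"jaw":0,"offset":[0.5,0,0],"spin":0},{"jaw":0,"offset":[0,0,0],"spin":0}]'; python3 -m handwheel '[{"jaw":0,"offset":[0.4,0,0],"spin":0},{"jaw":0,"offset":[0,0,0],"spin":0}]'; python3 -m handwheel '[{"jaw":0,"offset":[0.2,0,0],"spin":0},{"jaw":0,"offset":[0,0,0],"spin":0}]'
```

```text
time_s: 6.5
position: [0.4646, -0.0268, 0.0368]
ee_rot: [0.703, -0.068, 0.704, 0.068]
force: [0.8, -0.5, 0.5]
grip_width: 0.0005
time_s: 6.88
position: [0.4648, -0.0267, 0.027]
ee_rot: [0.704, -0.068, 0.704, 0.068]
force: [-0.0, 0.5, -0.9]
grip_width: 0.0004
time_s: 7.12
position: [0.4648, -0.0267, 0.0231]
ee_rot: [0.704, -0.068, 0.704, 0.068]
force: [-0.5, -0.9, 0.1]
grip_width: 0.0006
time_s: 7.38
position: [0.4649, -0.0267, 0.0212]
ee_rot: [0.704, -0.068, 0.704, 0.068]
force: [0.6, -0.4, 0.6]
grip_width: 0.0004
```

```bash
python3 -c "
from h import *
cv2.imwrite('pics/e.png',cv2.resize(read_camera('scene')['pixels'][130:310,190:430,::-1],None,fx=3,fy=3))
go(-.114,.085,.02)"
```

```text
target [ 0.4653 -0.0268  0.02  ] offset cm [ 0.12 -0.02  0.03] yaw err 0.06713860780342884 x-axis [ 1.e-04 -1.e-04 -1.e+00] F [-0.4 -0.3 -0.4] w 0.00040318956807462367
```

View pics/e.png

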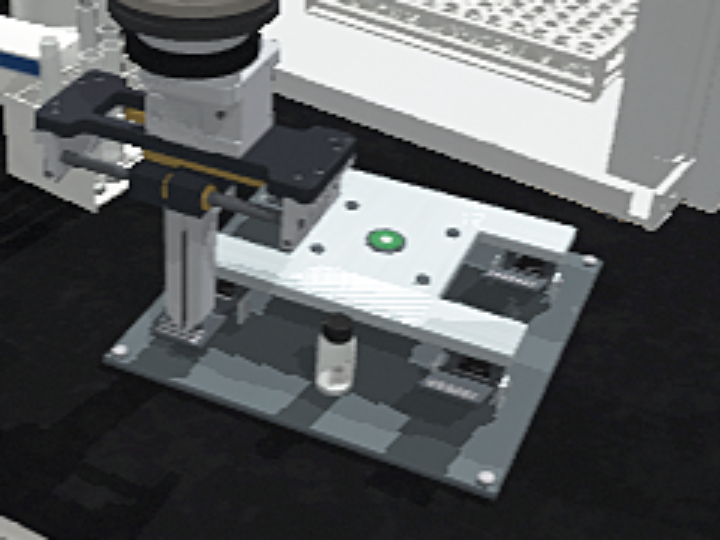

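The tab has gone nearly flat under the tip at (180,330). I'll keep pressing until it stops hard.

```bash
python3 -m handwheel '[{"jaw":0,"offset":[0.15,0,0],"spin":0},{"jaw":0,"offset":[0,0,0],"spin":0}]'; python3 -m handwheel '[{"jaw":0,"offset":[0.1,0,0],"spin":0},{"jaw":0,"offset":[0,0,0],"spin":0}]'
```

```text
time_s: 7.68
position: [0.465, -0.0267, 0.0199]
ee_rot: [0.704, -0.068, 0.704, 0.068]
force: [-2.3, 0.5, 8.6]
grip_width: 0.0003
time_s: 7.92
position: [0.4651, -0.0267, 0.0194]
ee_rot: [0.704, -0.068, 0.704, 0.068]
force: [-7.5, 0.0, 23.6]
grip_width: 0.0004
```

The tab bottomed out at z ≈ 19.7 mm with 24 N, where 20 mm is flat. I'll retract and check.

```bash
python3 -m handwheel '[{"jaw":0,"offset":[-1,0,0],"spin":0},{"jaw":0,"offset":[-4,0,0],"spin":0},{"jaw":0,"offset":[-6,0,0],"spin":0},{"jaw":0,"offset":[-6,0,0],"spin":0},{"jaw":0,"offset":[-4,5,0],"spin":0}]';python3 -m handwheel '[{"jaw":0,"offset":[0,6,0],"spin":0},{"jaw":0,"offset":[0,6,0],"spin":0},{"jaw":0,"offset":[0,6,0],"spin":0},{"jaw":0,"offset":[0,0,0],"spin":0},{"jaw":0,"offset":[0,0,0],"spin":0}]'; python3 -c "
from h import *
cv2.imwrite('pics/f.png',cv2.resize(read_camera('scene')['pixels'][130:310,190:430,::-1],None,fx=3,fy=3))
c=read_camera('top');im=c['pixels'][:,:,::-1]
cv2.imwrite('pics/g.png',cv2.resize(im[100:250,120:390],None,fx=2.9,fy=2.9,interpolation=cv2.INTER_CUBIC))
a=cv2.cvtColor(im,cv2.COLOR_BGR2HSV);b=(a[...,0]>60)&(a[...,0]<90)&(a[...,1]>80);b[:,:255]=0;b[:120]=0;b[250:]=0;b[:,390:]=0
v,u=np.nonzero(b);print(len(u),u.mean(),v.mean());go(-.114,.085,.02)
gg=cv2.cvtColor(im,cv2.COLOR_BGR2GRAY);m=np.zeros_like(gg);m[120:250,255:390]=1
cs,_=cv2.findContours(((gg>150)*m).astype(np.uint8),0,1);print(cv2.minAreaRect(max(cs,key=cv2.contourArea)))"
```

```text
time_s: 8.55
position: [0.4564, 0.0195, 0.2309]
ee_rot: [0.705, -0.066, 0.703, 0.066]
force: [0.1, 0.9, 0.4]
grip_width: 0.0005
time_s: 9.18
position: [0.421, 0.1975, 0.2278]
ee_rot: [0.704, -0.068, 0.704, 0.068]
force: [-0.2, 0.3, 0.6]
grip_width: 0.0002
31 322.5806451612903 171.96774193548387
target [ 0.4653 -0.0268  0.02  ] offset cm [ 20.79 -22.78   0.07] yaw err -0.0321546622051585 x-axis [ 1.e-04 -1.e-04 -1.e+00] F [-0.7  0.1  0.3] w 0.00038600863889958116
((322.6379699707031, 173.17593383789062), (62.867427825927734, 84.5630874633789), 78.46537780761719)
```

View pics/f.png

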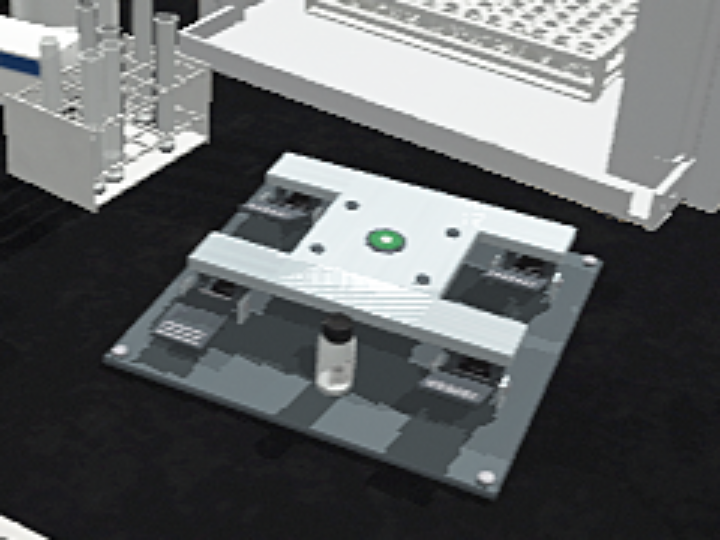

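View pics/g.png

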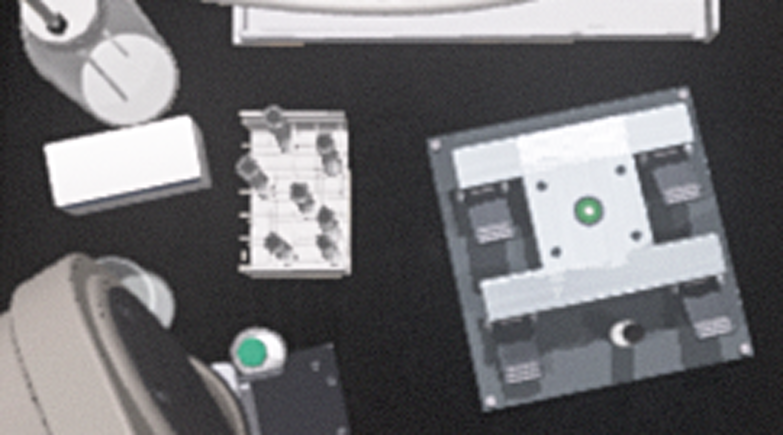

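The front-left tab lies flat at (185,330), the other three still stand, and the bubble and plate are at the same pixels as before. The vial is upright and the gripper hangs free at z = 0.23.

```bash
python3 -c "
from rig import finish_job
print(finish_job())"
```

```text
the job is handed in; nothing more can be done
None
```

The soft foot is under the front-left corner, and its shim tab is now pressed down flat. I handed the job in at about 9.3 s.

- **Finding the corner:** I pressed front-left first. It gave from 40 to 35 mm at about 3–5 N, then stopped hard at 28 N. Since that settled it, I did not press the other three corners.
- **Pressing the tab:** it went down to a firm stop at about 19.5 mm and 24 N; flat is nominally 20 mm. The force read near zero while the tab was moving, with no 4 N showing, so I judged it by the stop and the picture.
- **Last checks:** the pictures show that tab flat and the other three standing. The bubble is on the same pixels as at the start, and the plate's outline agrees to 0.15 pixel and about 0.2°, so it sprang back unshifted. The vial and small bottle are upright.
- **Not fully seen:** the arm partly hid the beaker in the last picture. The fingertips stayed at least 0.2 m up on that side.

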